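Sort left- and right-hand brackets into their trays

ROBOT

A 6-joint arm with a two-finger parallel gripper is mounted at the origin on a cart in front of the work surface, level with it; the furniture and walls round the work are solid. World frame = base frame: x ahead of the robot, y to its left, z up, the work surface at z = 0. Lengths are in mm, angles in rad, forces in N, time in s.
With the tool pointing down it reaches from about 350 to 975 mm from the base axis. Payload 7.1 kg.
Tool frame: the origin (TCP) lies midway between the tips of the shut fingers; the grasp point (between the pads) lies ctrl.grip_point_offset behind it (ctrl.grip_point_offset is the distance from the TCP to the grasp point, in mm); z points along the fingers, y is the line along which they close (so a half turn about z gives the same grasp; the last joint's range is limited). The gripper opens to 88 mm and grips with 3 to 60 N. Pads are 20 mm wide; open, the fingers measure 115 mm over their backs; the gripper's body (75 mm by 178 mm) begins 61 mm behind the grasp point.
Start: joints at [-1.195, 0.423, 1.63, -0, 1.089, -0.019], TCP at [240.405, -576.897, 222.675] pointing down, gripper open.
Joint ranges: [-3, 3], [-0.9, 2.11], [0.09, 2.58], [-1.31, 4.45], [0.11, 2.69], [-2.54, 2.54]. Speed limits (rad/s): [2.39, 2.39, 3.01, 3.14, 3.14, 3.14].

INTERFACE

Orientations are given as a rotation vector (axis times angle).
In Python, from workcell import ctrl gives the robot as it stands.
- The arm moves only by the tool apply_moves, never from a script. Its argument "targets" is a list of rows, each an object of numbers: "tx", "ty", "tz": the shift along the world's x, y, z in m; "spin": the turn about the world's z in degrees. In form: [{"tx": .., "ty": .., "tz": .., "spin": ..}, ...]. A call has exactly 8 rows; each row is the pose to reach, as a shift and turn from the pose commanded when the call began; what a row does not reach only later rows make up. A row lasts 1/10 s, in which the tool goes at most 50 mm and 8.59 degrees, less where a joint would pass 70% of its speed; a pose out of reach is approached as far as the arm can. A call with a gripper value outside its range is refused whole. "gripper" is the closure, from -1 (fully open) to 1 (shut), set as the call begins (left out, the last holds). The fingers move at their own pace and stop on an object; the grip force is fixed at half the most. Time passes only in rows, so rows that repeat a pose let the fingers close, or fill a call up. It gives the time, the measured TCP pose, the force, the opening and the grip force at its end, in the units of the state.
- ctrl.get_obs(): the state, without advancing time (a new reading comes with each control period).
- ctrl.get_image(name): name is "side" or "top"; returns the picture (384x512x3 uint8, red, green, blue); there is no depth.
- ctrl.get_calibration(name): a dict with "fov_y" (degrees; the focal length in pixels is half the picture's height over the tangent of half this angle, whatever the lens; pixels are square), "cx", "cy" (the principal point, pixels), "rvec" (rotation vector, rad) and "tvec" (3), from world to camera coordinates, as OpenCV has them. Camera axes: x right, y down, z forward; pixel columns grow to the right and rows downward; lengths in mm; the calibration is good to about 2 mm. A picture is of the moment at which its call begins. get_calibration takes no time and is no camera call.
- ctrl.close_job(): hands the job in; it is judged then, once.
Trained networks look in the newest picture that a camera, given by its name, has taken for a name from the list of things; names that differ only in an ending like _2 or _b are one class to them, and where a whole thing is asked for, a point or a joint stands for the part that bears it (a point fixed in the world has none). Each returns a list of dicts, best first, with "score" (0 to 1); they miss things now and then, are a little off and sometimes report something else, mostly with a low value. They report only what shows in the picture. A call takes as long as a camera call.
- ctrl.outline_of(name, camera): "pixels" (384x512 bool, what is visible of it) and "box" ([left, top, right, bottom] in pixels, round what is visible of it).
- ctrl.pinpoint(name, camera): "uv" ([column, row] in pixels: a listed point, or the origin of a listed thing).
The state is a dict: "t": time; "qpos": joint angles; "qvel": joint speeds; "joint_torque": joint torques, N m; "ee_pos": TCP position; "orientation": TCP orientation; "ft_force": force on the tool from outside, world axes, zero at the start; "moment": the same for the moment, N m; "width": finger opening in mm; "grasp_force": force on a finger pad.
Only numpy, scipy, OpenCV 4.12 (cv2) and the standard library are available. Lean on these libraries where they do the work, as an engineer would, in place of code of your own. Each camera call takes 0.05 s, during which the arm holds its last target. There are 200 camera calls.

TASK

Sort the four white brackets: both left-hand ones (foot turning left when the web is up and the foot end points away from you) go in the blue tray and both right-hand ones in the red tray, one to a bay, lying flat on the floor of the bay with the web up. One left-hand bracket has been put in the red tray by mistake and must come out. Do not shift or knock over the glue bottle in front, the tumbler, the tool jar or the sanding block.

Things in the scene. Friction and masses are not known exactly. Their poses are not given: they have to be found in the camera images.
- blue_tray: blue sorting tray fixed to the bench, for the left-hand brackets; 148 (x) x 168 (y) x 24 mm high. Origin: centre of its underside; floor 4 mm thick. Walls 4 mm. A middle rib along x (24 mm high, 4 mm thick) splits it into two bays, 140 (x) x 78 (y) mm each, centred at y = +41 and -41 mm; a bay takes one bracket lying along x, either way round.
- red_tray: red sorting tray fixed to the bench, for the right-hand brackets; 148 (x) x 168 (y) x 24 mm high. Origin: centre of its underside; floor 4 mm thick. Walls 4 mm. A middle rib along x (24 mm high, 4 mm thick) splits it into two bays, 140 (x) x 78 (y) mm each, centred at y = +41 and -41 mm; a bay takes one bracket lying along x, either way round.
- left_1: white left-hand bracket, 120 x 62 x 50 mm, 0.22 kg, web up. Origin under the middle of its outline, x along the arm to the foot end, z up. Foot end away from you, the foot turns left (+y). Plate 6 mm: arm 26 mm wide centred at y -18; foot x 34 to 60 mm, out to y +31. Gusset 21 mm high at x 37-45. Starts wrongly in the red tray.
- left_2: white left-hand bracket, 120 x 62 x 50 mm, 0.22 kg, web up. Origin under the middle of its outline, x along the arm to the foot end, z up. Foot end away from you, the foot turns left (+y). Plate 6 mm: arm 26 mm wide centred at y -18; foot x 34 to 60 mm, out to y +31. Gusset 21 mm high at x 37-45. Starts on the bench at any yaw.
- right_1: white right-hand bracket, 120 x 62 x 50 mm, 0.22 kg, web up. Origin under the middle of its outline, x along the arm to the foot end, z up. Foot end away from you, the foot turns right (-y). Plate 6 mm: arm 26 mm wide centred at y +18; foot x 34 to 60 mm, out to y -31. Gusset 21 mm high at x 37-45. Starts in the red tray, its own.
- right_2: white right-hand bracket, 120 x 62 x 50 mm, 0.22 kg, web up. Origin under the middle of its outline, x along the arm to the foot end, z up. Foot end away from you, the foot turns right (-y). Plate 6 mm: arm 26 mm wide centred at y +18; foot x 34 to 60 mm, out to y -31. Gusset 21 mm high at x 37-45. Starts on the bench at any yaw.
- glue_bottle: bystander: white glue bottle with blue cap, 52 mm diameter, 142 mm tall (cap end, above 104 mm, 28 mm thick), stands between the two loose brackets, well in front of another such bottle that is part of the room; origin under its centre
- steel_tumbler: bystander: steel tumbler, 68 mm diameter, 82 mm tall, stands beside or between the trays; origin under its centre
- tool_jar: bystander: white jar with wooden tools, 76 mm diameter, 225 mm tall, behind the trays; origin under its centre
- sanding_block: bystander: cork sanding block, 60 x 104 x 32 mm, at the right; origin under its centre
- blue_tray_bay_a (a point): centre of the floor of the blue tray's bay at its +y side; axes as the tray's
- blue_tray_bay_b (a point): centre of the floor of the blue tray's bay at its -y side; axes as the tray's
- red_tray_bay_a (a point): centre of the floor of the red tray's bay at its +y side; axes as the tray's
- red_tray_bay_b (a point): centre of the floor of the red tray's bay at its -y side; axes as the tray's
- left_1_grip (a point): grip point of left_1: middle of its upright web (10 mm thick in y, 50 mm high over x -30 to 30 mm, 29 mm high to -45 and 45), 5 mm from mid-arm towards the foot, 30 mm above the underside: fingertips here, closing along y with 30 N, hold it; axes as the bracket's
- left_2_grip (a point): grip point of left_2: middle of its upright web (10 mm thick in y, 50 mm high over x -30 to 30 mm, 29 mm high to -45 and 45), 5 mm from mid-arm towards the foot, 30 mm above the underside: fingertips here, closing along y with 30 N, hold it; axes as the bracket's
- right_1_grip (a point): grip point of right_1: middle of its upright web (10 mm thick in y, 50 mm high over x -30 to 30 mm, 29 mm high to -45 and 45), 5 mm from mid-arm towards the foot, 30 mm above the underside: fingertips here, closing along y with 30 N, hold it; axes as the bracket's
- right_2_grip (a point): grip point of right_2: middle of its upright web (10 mm thick in y, 50 mm high over x -30 to 30 mm, 29 mm high to -45 and 45), 5 mm from mid-arm towards the foot, 30 mm above the underside: fingertips here, closing along y with 30 N, hold it; axes as the bracket's

How it is judged (in metres and radians):
At the end, for the whole second after the job is handed in: left_1 and left_2 lie in the blue tray and right_1 and right_2 in the red tray: origin within 20 mm (along x) and 60 mm (along y) of the tray's centre, less than 8 mm above the tray's underside (the floor is at 4 mm), tilted less than 0.1 rad, web up, at rest (under 0.02 m/s) (x of left_1 in the frame of blue_tray between -0.02 and 0.02 m and y of left_1 in the frame of blue_tray between -0.06 and 0.06 m and z of each of left_1, left_2 in the frame of blue_tray below 0.008 m and angle between each of left_1, left_2, right_1, right_2's own z axis and vertical below 0.1 rad and linear speed of each of left_1, left_2, right_1, right_2 below 0.02 m/s and x of left_2 in the frame of blue_tray between -0.02 and 0.02 m and y of left_2 in the frame of blue_tray between -0.06 and 0.06 m and x of right_1 in the frame of red_tray between -0.02 and 0.02 m and y of right_1 in the frame of red_tray between -0.06 and 0.06 m and z of each of right_1, right_2 in the frame of red_tray below 0.008 m and x of right_2 in the frame of red_tray between -0.02 and 0.02 m and y of right_2 in the frame of red_tray between -0.06 and 0.06 m); the robot touches nothing.
It fails at once if a bystander is shifted by more than 25 mm or tipped by more than 0.4 rad (distance of any of glue_bottle, steel_tumbler, tool_jar, sanding_block from where it was at the start of the episode above 0.025 m or angle between any of glue_bottle, steel_tumbler, tool_jar, sanding_block's own z axis and vertical above 0.4 rad).
It also fails if it takes over 72 s, if anything falls off the work surface, if the arm or the gripper's body presses on something with over 40 N, if the wrist force passes 120 N, or if a joint passes its speed limit or range.

## Working session

There is one attempt and no reset: what is moved stays moved. The work goes in short steps, Python scripts to look and compute and a tool call to move; the robot and the scene stay as the last step left them, time stands still between calls to the robot, and variables do not carry over. Pictures are saved under pics/ and viewed, at most 10 in all, crops included, and the job is handed in when it is done.

Besides the shell and the picture viewer there is one more tool, called after "Call:" as name([rows], argument=value, ...), one row to a line, values as JSON. apply_moves: Moves the arm, as the interface text tells. Its arguments: {"type":"object","properties":{"targets":{"type":"array"},"gripper":{"type":"number"}},"required":["targets"]}

```bash
mkdir -p pics
cat > h.py <<'E'
import numpy as np, cv2
from workcell import ctrl
def cal(n):
    c=ctrl.get_calibration(n); f=192/np.tan(np.radians(c["fov_y"])/2)
    K=np.array([[f,0,c["cx"]],[0,f,c["cy"]],[0,0,1]]); return K,np.array(c["rvec"],float),np.array(c["tvec"],float)
def ray(n,uv,z):
    K,r,t=cal(n); R=cv2.Rodrigues(r)[0]; C=-R.T@t
    d=R.T@np.linalg.inv(K)@np.array([uv[0],uv[1],1.]); return C+d*(z-C[2])/d[2]
def proj(n,P):
    K,r,t=cal(n); return cv2.projectPoints(np.array(P,float).reshape(-1,3),r,t,K,None)[0].reshape(-1,2)
def save(n,f,im=None):
    im=ctrl.get_image(n) if im is None else im
    cv2.imwrite("pics/"+f,im[...,::-1]); return im
E
python3 - <<'E'
from h import *
print(ctrl.grip_point_offset, ctrl.get_calibration("top"))
a=save("top","t0.png"); b=save("side","s0.png")
for n,z in [("left_1_grip",30),("right_1_grip",30),("left_1",0),("right_1",0),("blue_tray",0),("red_tray",0),("glue_bottle",0),("steel_tumbler",0),("tool_jar",0),("sanding_block",0)]:
  for c in ("top","side"):
    for d in ctrl.pinpoint(n,c): print(n,c,round(d["score"],2),np.round(d["uv"],1),np.round(ray(c,d["uv"],z)[:2]))
o=ctrl.get_obs(); print(o["t"],o["ee_pos"],o["orientation"],o["width"])
E
```

```text
18.700000000000003 {'fov_y': 54.01357599701127, 'cx': 258.62069911017267, 'cy': 195.18001647023442, 'rvec': array([ 2.16281234, -2.15465718,  0.14295726]), 'tvec': array([-129.74684171,  597.08452762, 1282.88176622])}
left_1_grip top 0.86 [299.  178.9] [ 657. -271.]
left_1_grip side 0.79 [264.9 182.4] [ 659. -293.]
right_1_grip top 0.73 [266.  179.6] [ 654. -154.]
right_1_grip top 0.47 [280.8 178.5] [ 659. -206.]
right_1_grip side 0.83 [243.3 193.6] [ 677. -163.]
left_1 top 0.79 [290.9 182.4] [ 650. -245.]
left_1 top 0.72 [303.8 241.2] [ 438. -289.]
left_1 side 0.69 [326.5 203.4] [ 434. -271.]
left_1 side 0.66 [261.9 194.4] [ 653. -254.]
right_1 top 0.83 [164.1 243.4] [429. 207.]
right_1 top 0.58 [268.1 182.2] [ 650. -162.]
right_1 side 0.92 [264.9 277. ] [440. 197.]
right_1 side 0.75 [251.6 202.4] [ 653. -174.]
blue_tray top 0.7 [218.2 182.8] [647.  19.]
blue_tray top 0.69 [266.5 177.6] [ 667. -156.]
blue_tray side 0.56 [227.2 222.9] [648.  -6.]
red_tray top 0.73 [284.1 177.7] [ 667. -220.]
red_tray top 0.55 [214.2 184.3] [641.  33.]
red_tray side 0.63 [258.8 198.6] [ 646. -214.]
glue_bottle top 0.8 [220.5 225.2] [494.   8.]
glue_bottle side 0.78 [276.9 236. ] [490.   7.]
glue_bottle side 0.67 [188.  256.7] [639. 199.]
steel_tumbler top 0.52 [167.6 187.9] [628. 201.]
steel_tumbler side 0.73 [187.4 258.2] [636. 205.]
tool_jar top 0.84 [234.5 145.6] [785. -39.]
tool_jar top 0.43 [225.3 184.8] [640.  -7.]
tool_jar side 0.93 [194.4 208.2] [791. -54.]
tool_jar side 0.71 [326.9 203.8] [ 432. -269.]
sanding_block top 0.97 [355.8 233.7] [ 465. -475.]
sanding_block top 0.21 [270.2 181.2] [ 654. -170.]
sanding_block side 0.54 [334.4 183.3] [ 461. -474.]
1.1 [ 240.40943616 -576.89680531  222.6850099 ] [3.08057790e+00 6.16079889e-01 8.27798801e-06] 88.11997102467731
```

View pics/t0.png

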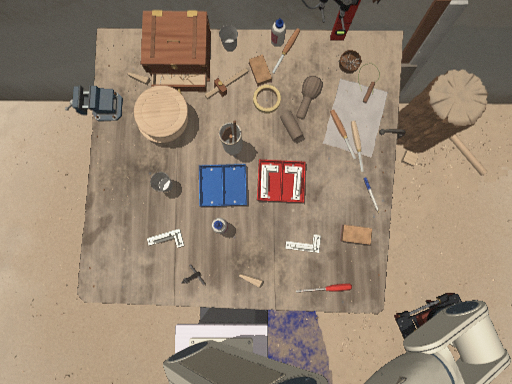

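View pics/s0.png

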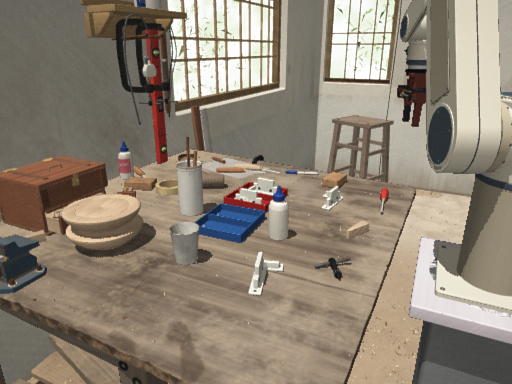

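The top view shows loose brackets at about (165,238) and (304,243), two more in the red tray (270/293,182), the blue tray at (223,185), the bottle at (219,226) and the tumbler at (161,182). Next I'll fit bracket and tray models to the picture.

```bash
cat >> h.py <<'E'
from scipy.optimize import minimize
def bracket_polys(s,x,y,yaw,z0):
    # s=+1 left, -1 right ; faces as list of 3D point sets (convex)
    def box(x0,x1,y0,y1,za,zb): return [(a,b*s,c) for a in(x0,x1) for b in(y0,y1) for c in(za,zb)]
    B=[box(-60,60,-31,-5,0,6),box(34,60,-31,31,0,6),box(-30,30,-23,-13,0,50),box(-45,45,-23,-13,0,29)]
    c,sn=np.cos(yaw),np.sin(yaw); R=np.array([[c,-sn,0],[sn,c,0],[0,0,1]])
    return [np.array(b)@R.T+[x,y,z0] for b in B]
def sil(n,polys,S=4):
    m=np.zeros((384*S,512*S),np.uint8)
    for P in polys:
        h=cv2.convexHull(((proj(n,P)+.5)*S-.5).astype(np.float32)); cv2.fillConvexPoly(m,np.round(h).astype(np.int32),255)
    return cv2.resize(m,(512,384),interpolation=cv2.INTER_AREA)/255.
def white(im,n):
    h=cv2.cvtColor(im,cv2.COLOR_RGB2HSV).astype(float)
    return np.clip((h[...,2]-150)/60,0,1)*np.clip((90-h[...,1])/40,0,1)
def fit(im,x,y,z0,n="top",yaws=None,r=95,sides=(1,-1)):
    c=proj(n,[x,y,z0])[0]; w=white(im,n); yy,xx=np.mgrid[:384,:512]
    win=np.hypot(xx-c[0],yy-c[1])<r/3.6
    out=[]
    for s in sides:
        def cost(p): return np.abs(sil(n,bracket_polys(s,p[0],p[1],p[2]/50,z0))-w)[win].sum()
        best=min(((cost((x+dx,y+dy,a*50)),dx,dy,a) for a in (np.arange(0,6.28,.26) if yaws is None else yaws) for dx in(-12,0,12) for dy in(-12,0,12)))
        q=minimize(cost,[x+best[1],y+best[2],best[3]*50],method="Nelder-Mead",options=dict(initial_simplex=np.array([x+best[1],y+best[2],best[3]*50])+np.array([[0,0,0],[8,0,0],[0,8,0],[0,0,8]])))
        out.append((round(q.fun,1),s,np.round(q.x[:2],1),round(q.x[2]/50,3)))
    return sorted(out,key=lambda o:o[0])
def tray(im,lo,hi,x,y):
    m=cv2.inRange(im,lo,hi)
    return m
E
python3 - <<'E'
from h import *
im=ctrl.get_image("top")
cv2.imwrite("pics/z0.png",cv2.resize(im[150:262,140:330,::-1],None,fx=4,fy=4,interpolation=cv2.INTER_CUBIC))
for nm,x,y in(("benchL",432,205),("benchR",436,-275)): print(nm,fit(im,x,y,0))
for nm,x,y in(("redA",650,-167),("redB",650,-250)): print(nm,fit(im,x,y,4,yaws=[-.1,.1,3.04,3.24],r=60))
r,g,b=[im[...,i].astype(int) for i in range(3)]
for nm,m in(("blue",(b>r+50)&(b>g+25)),("red",(r>g+80)&(r>b+80))):
    m=m.astype(np.uint8); m[:155]=0; m[212:]=0; m[:,:190]=0; m[:,312:]=0
    p=np.argwhere(m)[:,::-1].astype(np.float32); rc=cv2.minAreaRect(p)
    print(nm,rc,[np.round(ray("top",q,24)[:2]) for q in cv2.boxPoints(rc)],np.round(ray("top",rc[0],20)))
E
```

```text
benchL [(np.float64(340.4), -1, array([436.4, 204.3]), np.float64(4.993)), (np.float64(439.3), 1, array([443.5, 205.3]), np.float64(1.7))]Traceback (most recent call last):
  File "<stdin>", line 4, in <module>
  File "h.py", line 35, in fit
    best=min(((cost((x+dx,y+dy,a*50)),dx,dy,a) for a in (np.arange(0,6.28,.26) if yaws is None else yaws) for dx in(-12,0,12) for dy in(-12,0,12)))
  File "h.py", line 35, in <genexpr>
    best=min(((cost((x+dx,y+dy,a*50)),dx,dy,a) for a in (np.arange(0,6.28,.26) if yaws is None else yaws) for dx in(-12,0,12) for dy in(-12,0,12)))
               ~~~~^^^^^^^^^^^^^^^^^^
  File "h.py", line 34, in cost
    def cost(p): return np.abs(sil(n,bracket_polys(s,p[0],p[1],p[2]/50,z0))-w)[win].sum()
                               ~~~^^^^^^^^^^^^^^^^^^^^^^^^^^^^^^^^^^^^^^^^^
  File "h.py", line 24, in sil
    h=cv2.convexHull(((proj(n,P)+.5)*S-.5).astype(np.float32)); cv2.fillConvexPoly(m,np.round(h).astype(np.int32),255)
                       ~~~~^^^^^
  File "h.py", line 10, in proj
    K,r,t=cal(n); return cv2.projectPoints(np.array(P,float).reshape(-1,3),r,t,K,None)[0].reshape(-1,2)
          ~~~^^^
  File "h.py", line 4, in cal
    c=ctrl.get_calibration(n); f=192/np.tan(np.radians(c["fov_y"])/2)
ValueError: time passes only in moves, steps and waits
```

View pics/z0.png

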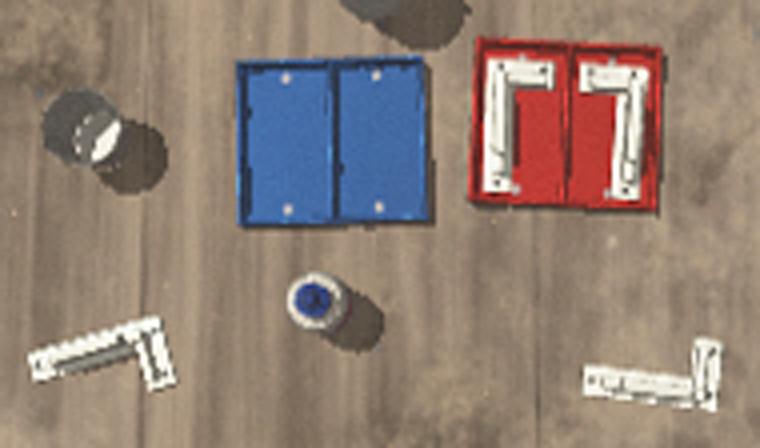

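From left to right in the zoomed view: the bench-left bracket is right-hand (right_2) and the red tray's +y bracket is right_1. Its -y bracket is left_1, the misplaced one, and the bench-right bracket is left_2. I'll refine the poses with a cached calibration and a tighter white mask.

```bash
python3 - <<'E'
s=open('h.py').read()
s=s.replace('def cal(n):','import functools\n@functools.lru_cache(None)\ndef cal(n):')
i=s.index('    h=cv2.cvtColor'); j=s.index('def fit')
s=s[:i]+'    return np.clip((im.min(2).astype(float)-125)/70,0,1)\n'+s[j:]
s=s[:s.index('def tray')]
open('h.py','w').write(s)
E
python3 - <<'E'
from h import *
im=ctrl.get_image("top"); np.save("top.npy",im)
for nm,x,y,s in(("benchL",432,205,-1),("benchR",436,-275,1)): print(nm,fit(im,x,y,0,sides=(s,)))
for nm,x,y,s in(("redA",650,-167,-1),("redB",650,-250,1)): print(nm,fit(im,x,y,4,yaws=[-.1,.1],r=75,sides=(s,)))
r,g,b=[im[...,i].astype(int) for i in range(3)]
for nm,m in(("blue",(b>r+40)&(b>g+20)),("red",(r>g+70)&(r>b+70))):
    m=m.astype(np.uint8); m[:155]=0; m[212:]=0; m[:,:190]=0; m[:,312:]=0
    p=np.argwhere(m)[:,::-1].astype(np.float32); rc=cv2.minAreaRect(p)
    print(nm,[np.round(ray("top",q,20)[:2]) for q in cv2.boxPoints(rc)],np.round(ray("top",rc[0],20)))
for c in("side",): 
    ctrl.get_image(c)
    for n in("left_1_grip","right_1_grip"):
        for d in ctrl.pinpoint(n,c): print(n,np.round(d["score"],2),np.round(d["uv"],1))
print(cv2.Rodrigues(np.array(ctrl.get_obs()["orientation"]))[0].round(3))
E
```

```text
benchL [(np.float64(164.9), -1, array([435.4, 203.5]), np.float64(5.004))]
benchR [(np.float64(112.8), 1, array([ 437.9, -283.8]), np.float64(4.585))]
redA [(np.float64(117.9), -1, array([ 653.9, -165.4]), np.float64(0.002))]
redB [(np.float64(110.9), 1, array([ 649. , -246.8]), np.float64(-0.092))]
blue [array([708.,  91.]), array([714., -78.]), array([567., -84.]), array([561.,  83.])] [637.   3.  20.]
red [array([ 584., -120.]), array([ 731., -126.]), array([ 724., -295.]), array([ 576., -286.])] [ 653. -207.   20.]
left_1_grip 0.63 [259.9 195.6]
left_1_grip 0.59 [264.1 183.5]
right_1_grip 0.79 [244.1 194.1]
[[ 0.923  0.385  0.   ]
 [ 0.385 -0.923  0.   ]
 [ 0.    -0.    -1.   ]]
```

Call:
apply_moves([
  {"tx": 0.023, "ty": 0.037, "tz": -0.012, "spin": 7.5},
  {"tx": 0.045, "ty": 0.073, "tz": -0.025, "spin": 15},
  {"tx": 0.068, "ty": 0.11, "tz": -0.037, "spin": 22.5},
  {"tx": 0.09, "ty": 0.146, "tz": -0.05, "spin": 30},
  {"tx": 0.112, "ty": 0.183, "tz": -0.062, "spin": 37.5},
  {"tx": 0.135, "ty": 0.219, "tz": -0.075, "spin": 45},
  {"tx": 0.158, "ty": 0.255, "tz": -0.087, "spin": 52.5},
  {"tx": 0.18, "ty": 0.29, "tz": -0.1, "spin": 60},
], gripper=-1)

```text
t: 2.15
ee_pos: [421.4, -285.5, 122.5]
orientation: [2.354, 2.08, 0.0]
ft_force: [0.2, -0.4, -0.7]
width: 87.5
grasp_force: 0.0
```

Run:
```python
from h import *
im=np.load("top.npy"); big=cv2.resize(im[150:262,140:330,::-1],None,fx=4,fy=4,interpolation=cv2.INTER_CUBIC)
for s,x,y,a,z in((-1,435.4,203.5,5.004,0),(1,437.9,-283.8,4.585,0),(-1,653.9,-165.4,.002,4),(1,649,-246.8,-.092,4)):
    for P in bracket_polys(s,x,y,a,z):
        h=cv2.convexHull(((proj("top",P)-[140,150]+.5)*4-.5).astype(np.float32)); cv2.polylines(big,[h.astype(np.int32)],True,(0,160,0),1)
for x,y,a,c in((637,3,.04,(0,255,255)),(653,-207,-.04,(0,255,255))):
    Q=np.array([(u,v,0) for u,v in((-74,-84),(-74,84),(74,84),(74,-84))])@cv2.Rodrigues(np.array([0,0,a]))[0].T+[x,y,24]
    cv2.polylines(big,[((proj("top",Q)-[140,150]+.5)*4-.5).astype(np.int32)],True,c,1)
cv2.imwrite("pics/ov.png",big)
```

```text
(no output)
```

View pics/ov.png

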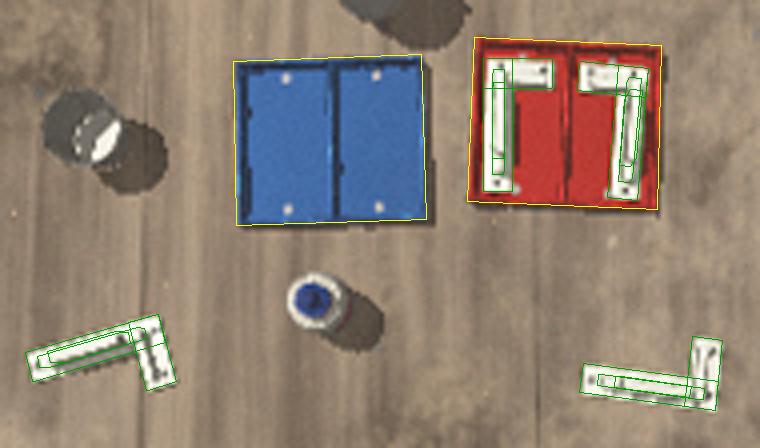

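The overlay matches all four brackets and both trays. The blue tray sits about 2 mm further toward -y than drawn. Now the descent onto left_2.

Call:
apply_moves([
  {"tx": -0.001, "ty": 0, "tz": -0.025, "spin": 0},
  {"tx": -0.001, "ty": 0, "tz": -0.05, "spin": 0},
  {"tx": -0.001, "ty": 0, "tz": -0.07, "spin": 0},
  {"tx": -0.001, "ty": 0, "tz": -0.083, "spin": 0},
  {"tx": -0.001, "ty": 0, "tz": -0.09, "spin": 0},
  {"tx": -0.001, "ty": 0, "tz": -0.093, "spin": 0},
  {"tx": -0.001, "ty": 0, "tz": -0.093, "spin": 0},
  {"tx": -0.001, "ty": 0, "tz": -0.093, "spin": 0},
])

```text
t: 2.95
ee_pos: [419.8, -287.3, 30.3]
orientation: [2.359, 2.073, 0.0]
ft_force: [0.1, 0.1, -0.4]
width: 88.0
grasp_force: 0.0
```

Call:
apply_moves([
  {"tx": 0, "ty": 0, "tz": 0, "spin": 0},
  {"tx": 0, "ty": 0, "tz": 0, "spin": 0},
  {"tx": 0, "ty": 0, "tz": 0, "spin": 0},
  {"tx": 0, "ty": 0, "tz": 0, "spin": 0},
  {"tx": 0, "ty": 0, "tz": 0, "spin": 0},
  {"tx": 0, "ty": 0, "tz": 0, "spin": 0},
  {"tx": 0, "ty": 0, "tz": 0, "spin": 0},
  {"tx": 0, "ty": 0, "tz": 0, "spin": 0},
], gripper=1)

```text
t: 3.75
ee_pos: [419.4, -286.9, 29.6]
orientation: [-2.36, -2.074, 0.0]
ft_force: [0.8, -0.0, 0.1]
width: 27.2
grasp_force: 0.0
```

Call:
apply_moves([
  {"tx": 0, "ty": 0, "tz": 0, "spin": 0},
  {"tx": 0, "ty": 0, "tz": 0, "spin": 0},
  {"tx": 0, "ty": 0, "tz": 0, "spin": 0},
  {"tx": 0, "ty": 0, "tz": 0, "spin": 0},
  {"tx": 0, "ty": 0, "tz": 0, "spin": 0},
  {"tx": 0, "ty": 0, "tz": 0.01, "spin": 0},
  {"tx": 0, "ty": 0, "tz": 0.03, "spin": 0},
  {"tx": 0, "ty": 0, "tz": 0.06, "spin": 0},
], gripper=1)

```text
t: 4.55
ee_pos: [418.4, -286.1, 89.5]
orientation: [-2.357, -2.072, 0.001]
ft_force: [1.2, -0.2, -2.1]
width: 9.3
grasp_force: 30.0
```

Call:
apply_moves([
  {"tx": 0.0, "ty": 0.0, "tz": 0.04, "spin": -4},
  {"tx": 0.01, "ty": 0.01, "tz": 0.08, "spin": -10},
  {"tx": 0.03, "ty": 0.03, "tz": 0.11, "spin": -17},
  {"tx": 0.06, "ty": 0.06, "tz": 0.12, "spin": -24},
  {"tx": 0.09, "ty": 0.095, "tz": 0.12, "spin": -32},
  {"tx": 0.12, "ty": 0.13, "tz": 0.12, "spin": -40},
  {"tx": 0.15, "ty": 0.165, "tz": 0.12, "spin": -48},
  {"tx": 0.175, "ty": 0.2, "tz": 0.12, "spin": -56},
])

```text
t: 5.35
ee_pos: [595.5, -85.2, 210.3]
orientation: [3.059, 0.715, 0.001]
ft_force: [-1.3, -1.2, -2.0]
width: 9.8
grasp_force: 30.0
```

Call:
apply_moves([
  {"tx": 0.015, "ty": 0.035, "tz": 0, "spin": -8},
  {"tx": 0.025, "ty": 0.07, "tz": 0, "spin": -16},
  {"tx": 0.033, "ty": 0.105, "tz": -0.01, "spin": -22},
  {"tx": 0.035, "ty": 0.13, "tz": -0.03, "spin": -24.7},
  {"tx": 0.035, "ty": 0.142, "tz": -0.055, "spin": -24.7},
  {"tx": 0.035, "ty": 0.146, "tz": -0.08, "spin": -24.7},
  {"tx": 0.035, "ty": 0.146, "tz": -0.1, "spin": -24.7},
  {"tx": 0.035, "ty": 0.146, "tz": -0.11, "spin": -24.7},
])

```text
t: 6.15
ee_pos: [628.0, 59.4, 98.1]
orientation: [3.141, 0.053, -0.005]
ft_force: [-0.0, -0.2, -2.3]
width: 9.7
grasp_force: 30.0
```

Run:
```python
from h import *
a=ctrl.get_image("top"); b=ctrl.get_image("side"); o=ctrl.get_obs(); print(o["ee_pos"],o["orientation"],o["width"],o["grasp_force"])
A=cv2.resize(a[130:240,150:320],None,fx=3,fy=3,interpolation=cv2.INTER_CUBIC);B=cv2.resize(b[130:300,140:400],(510,333),interpolation=cv2.INTER_CUBIC)
save("",'p1.png',np.vstack([A[:300],B[:300]]))
```

```text
[628.32221811  59.02226274  98.5151403 ] [ 3.14103001  0.05260226 -0.00439013] 9.64982718894506 29.99919980764389
```

View pics/p1.png

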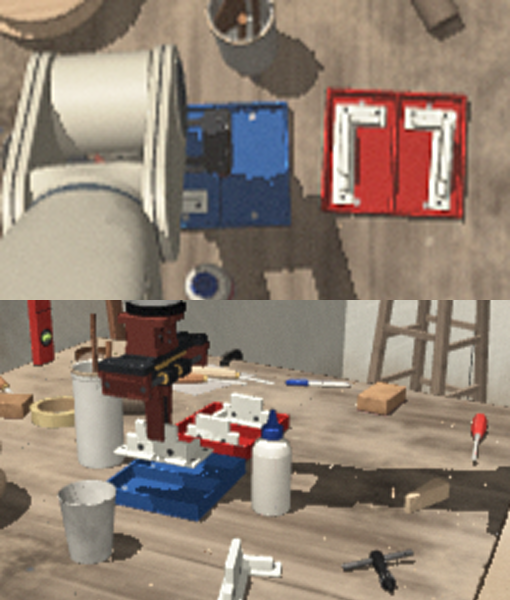

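The bracket is held level over blue bay a, clear of the tumbler and bottle. Lowering it.

Call:
apply_moves([
  {"tx": 0.001, "ty": 0, "tz": -0.015, "spin": 0},
  {"tx": 0.001, "ty": 0, "tz": -0.03, "spin": 0},
  {"tx": 0.001, "ty": 0, "tz": -0.042, "spin": 0},
  {"tx": 0.001, "ty": 0, "tz": -0.05, "spin": 0},
  {"tx": 0.001, "ty": 0, "tz": -0.056, "spin": 0},
  {"tx": 0.001, "ty": 0, "tz": -0.061, "spin": 0},
  {"tx": 0.001, "ty": 0, "tz": -0.064, "spin": 0},
  {"tx": 0.001, "ty": 0, "tz": -0.064, "spin": 0},
])

```text
t: 7.05
ee_pos: [630.3, 59.1, 35.4]
orientation: [3.141, 0.053, -0.0]
ft_force: [-0.6, -0.0, -2.7]
width: 9.7
grasp_force: 30.0
```

Call:
apply_moves([
  {"tx": 0, "ty": 0, "tz": -0.001, "spin": 0},
  {"tx": 0, "ty": 0, "tz": -0.001, "spin": 0},
  {"tx": 0, "ty": 0, "tz": -0.001, "spin": 0},
  {"tx": 0, "ty": 0, "tz": 0, "spin": 0},
  {"tx": 0, "ty": 0, "tz": 0.01, "spin": 0},
  {"tx": 0, "ty": 0, "tz": 0.03, "spin": 0},
  {"tx": 0, "ty": 0, "tz": 0.065, "spin": 0},
  {"tx": 0, "ty": -0.03, "tz": 0.1, "spin": -1},
], gripper=-1)

```text
t: 7.85
ee_pos: [630.3, 31.2, 137.1]
orientation: [-3.141, -0.03, 0.0]
ft_force: [-0.3, 0.1, 0.1]
width: 70.2
grasp_force: 0.0
```

Call:
apply_moves([
  {"tx": 0.003, "ty": -0.045, "tz": 0, "spin": -1},
  {"tx": 0.006, "ty": -0.09, "tz": 0, "spin": -2},
  {"tx": 0.01, "ty": -0.135, "tz": 0, "spin": -3},
  {"tx": 0.014, "ty": -0.18, "tz": 0, "spin": -4},
  {"tx": 0.018, "ty": -0.225, "tz": 0, "spin": -5},
  {"tx": 0.022, "ty": -0.27, "tz": -0.01, "spin": -6},
  {"tx": 0.022, "ty": -0.29, "tz": -0.025, "spin": -6},
  {"tx": 0.022, "ty": -0.295, "tz": -0.04, "spin": -6},
])

```text
t: 8.65
ee_pos: [652.2, -268.1, 95.4]
orientation: [3.138, -0.143, 0.002]
ft_force: [0.1, -0.9, -0.6]
width: 87.7
grasp_force: 0.0
```

Run:
```python
from h import *
im=ctrl.get_image("top"); np.save("top2.npy",im); o=ctrl.get_obs(); print(o["ee_pos"],o["orientation"])
print(fit(im,634,41,4,yaws=[3.08,3.18],r=75,sides=(1,)))
b=ctrl.get_image("side")
A=cv2.resize(im[130:240,150:320],None,fx=3,fy=3,interpolation=cv2.INTER_CUBIC);B=cv2.resize(b[130:300,140:400],(510,333),interpolation=cv2.INTER_CUBIC)
save("",'p2.png',np.vstack([A[:270],B[:300]]))
```

```text
[ 650.36975712 -266.34302284   92.01527804] [-3.13680976  0.14181738  0.00596252]
[(np.float64(147.0), 1, array([635.9,  43.2]), np.float64(3.204))]
```

View pics/p2.png

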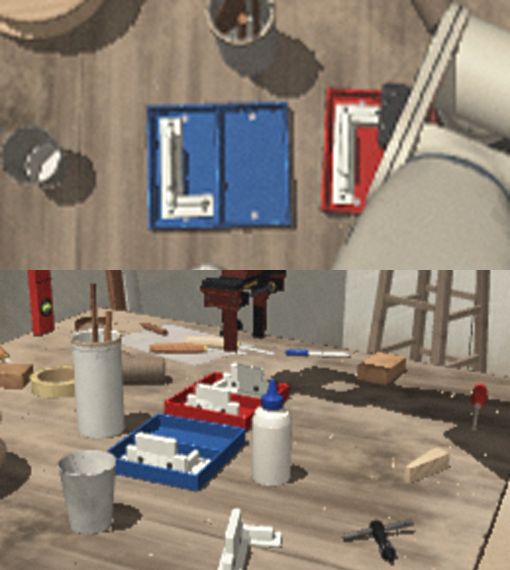

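left_2 lies well inside blue bay a. Next, left_1.

Call:
apply_moves([
  {"tx": 0, "ty": 0, "tz": -0.02, "spin": 0},
  {"tx": 0, "ty": 0, "tz": -0.038, "spin": 0},
  {"tx": 0, "ty": 0, "tz": -0.05, "spin": 0},
  {"tx": 0, "ty": 0, "tz": -0.057, "spin": 0},
  {"tx": 0, "ty": 0, "tz": -0.06, "spin": 0},
  {"tx": 0, "ty": 0, "tz": -0.06, "spin": 0},
  {"tx": 0, "ty": 0, "tz": -0.06, "spin": 0},
  {"tx": 0, "ty": 0, "tz": -0.06, "spin": 0},
])

```text
t: 9.55
ee_pos: [652.9, -266.2, 36.5]
orientation: [3.138, -0.139, 0.002]
ft_force: [-0.1, -0.3, 0.2]
width: 88.0
grasp_force: 0.0
```

Call:
apply_moves([
  {"tx": 0, "ty": 0, "tz": 0, "spin": 0},
  {"tx": 0, "ty": 0, "tz": 0, "spin": 0},
  {"tx": 0, "ty": 0, "tz": 0, "spin": 0},
  {"tx": 0, "ty": 0, "tz": 0, "spin": 0},
  {"tx": 0, "ty": 0, "tz": 0, "spin": 0},
  {"tx": 0, "ty": 0, "tz": 0, "spin": 0},
  {"tx": 0, "ty": 0, "tz": 0, "spin": 0},
  {"tx": 0, "ty": 0, "tz": 0, "spin": 0},
], gripper=1)

```text
t: 10.35
ee_pos: [652.4, -265.9, 35.7]
orientation: [-3.138, 0.139, 0.0]
ft_force: [-0.3, -0.4, 0.2]
width: 27.5
grasp_force: 0.0
```

Call:
apply_moves([
  {"tx": 0, "ty": 0, "tz": 0, "spin": 0},
  {"tx": 0, "ty": 0, "tz": 0, "spin": 0},
  {"tx": 0, "ty": 0, "tz": 0, "spin": 0},
  {"tx": 0, "ty": 0, "tz": 0, "spin": 0},
  {"tx": 0, "ty": 0, "tz": 0, "spin": 0},
  {"tx": 0, "ty": 0, "tz": 0.01, "spin": 0},
  {"tx": 0, "ty": 0, "tz": 0.03, "spin": 0},
  {"tx": 0, "ty": 0, "tz": 0.06, "spin": 0},
], gripper=1)

```text
t: 11.15
ee_pos: [650.9, -265.3, 94.7]
orientation: [-3.137, 0.139, 0.006]
ft_force: [0.0, 0.1, -2.0]
width: 9.9
grasp_force: 30.0
```

Call:
apply_moves([
  {"tx": -0.001, "ty": 0.01, "tz": 0.035, "spin": 1},
  {"tx": -0.002, "ty": 0.045, "tz": 0.055, "spin": 2},
  {"tx": -0.004, "ty": 0.085, "tz": 0.06, "spin": 3},
  {"tx": -0.006, "ty": 0.13, "tz": 0.06, "spin": 5},
  {"tx": -0.008, "ty": 0.17, "tz": 0.06, "spin": 6},
  {"tx": -0.009, "ty": 0.195, "tz": 0.045, "spin": 7},
  {"tx": -0.009, "ty": 0.207, "tz": 0.02, "spin": 7},
  {"tx": -0.009, "ty": 0.207, "tz": 0, "spin": 7},
])

```text
t: 11.95
ee_pos: [643.1, -56.7, 95.5]
orientation: [-3.141, -0.057, 0.0]
ft_force: [0.0, -1.2, -2.2]
width: 9.7
grasp_force: 30.0
```

Call:
apply_moves([
  {"tx": 0, "ty": 0, "tz": -0.012, "spin": 0},
  {"tx": 0, "ty": 0, "tz": -0.025, "spin": 0},
  {"tx": 0, "ty": 0, "tz": -0.037, "spin": 0},
  {"tx": 0, "ty": 0, "tz": -0.047, "spin": 0},
  {"tx": 0, "ty": 0, "tz": -0.053, "spin": 0},
  {"tx": 0, "ty": 0, "tz": -0.057, "spin": 0},
  {"tx": 0, "ty": 0, "tz": -0.059, "spin": 0},
  {"tx": 0, "ty": 0, "tz": -0.059, "spin": 0},
])

```text
t: 12.75
ee_pos: [643.5, -58.9, 36.7]
orientation: [-3.141, -0.053, -0.0]
ft_force: [-0.9, 0.2, -2.3]
width: 9.8
grasp_force: 30.0
```

Call:
apply_moves([
  {"tx": 0, "ty": 0, "tz": -0.001, "spin": 0},
  {"tx": 0, "ty": 0, "tz": -0.001, "spin": 0},
  {"tx": 0, "ty": 0, "tz": -0.001, "spin": 0},
  {"tx": 0, "ty": 0, "tz": 0, "spin": 0},
  {"tx": 0, "ty": 0, "tz": 0.01, "spin": 0},
  {"tx": 0, "ty": 0, "tz": 0.04, "spin": 3},
  {"tx": 0, "ty": 0, "tz": 0.08, "spin": 10},
  {"tx": -0.01, "ty": 0.03, "tz": 0.12, "spin": 18},
], gripper=-1)

```text
t: 13.55
ee_pos: [634.6, -31.5, 157.9]
orientation: [3.093, 0.547, 0.002]
ft_force: [1.1, 1.1, 0.1]
width: 70.1
grasp_force: 0.0
```

Call:
apply_moves([
  {"tx": -0.01, "ty": 0.025, "tz": 0.015, "spin": 8},
  {"tx": -0.03, "ty": 0.06, "tz": 0.03, "spin": 16},
  {"tx": -0.055, "ty": 0.095, "tz": 0.03, "spin": 24},
  {"tx": -0.08, "ty": 0.13, "tz": 0.03, "spin": 32},
  {"tx": -0.105, "ty": 0.16, "tz": 0.03, "spin": 40},
  {"tx": -0.13, "ty": 0.19, "tz": 0.025, "spin": 48},
  {"tx": -0.15, "ty": 0.21, "tz": 0.01, "spin": 56},
  {"tx": -0.165, "ty": 0.225, "tz": -0.01, "spin": 64},
])

```text
t: 14.35
ee_pos: [468.1, 197.1, 147.2]
orientation: [2.328, 2.108, 0.005]
ft_force: [0.9, 0.3, -0.4]
width: 87.7
grasp_force: 0.0
```

Call:
apply_moves([
  {"tx": -0.01, "ty": 0.005, "tz": -0.01, "spin": 8},
  {"tx": -0.014, "ty": 0.0075, "tz": -0.025, "spin": 16},
  {"tx": -0.0143, "ty": 0.0075, "tz": -0.035, "spin": 22.8},
  {"tx": -0.0143, "ty": 0.0075, "tz": -0.045, "spin": 22.8},
  {"tx": -0.0143, "ty": 0.0075, "tz": -0.055, "spin": 22.8},
  {"tx": -0.0143, "ty": 0.0075, "tz": -0.06, "spin": 22.8},
  {"tx": -0.0143, "ty": 0.0075, "tz": -0.06, "spin": 22.8},
  {"tx": -0.0143, "ty": 0.0075, "tz": -0.06, "spin": 22.8},
])

```text
t: 15.15
ee_pos: [454.5, 203.0, 86.0]
orientation: [1.876, 2.52, 0.0]
ft_force: [0.4, -0.1, -0.0]
width: 87.6
grasp_force: 0.0
```

Run:
```python
from h import *
im=ctrl.get_image("top"); o=ctrl.get_obs(); print(o["ee_pos"],o["orientation"],np.degrees(2*np.arctan2(o["orientation"][1],o["orientation"][0])))
b=ctrl.get_image("side")
A=cv2.resize(im[130:250,150:320],None,fx=3,fy=3,interpolation=cv2.INTER_CUBIC);B=cv2.resize(b[160:300,140:400],(510,274),interpolation=cv2.INTER_CUBIC)
save("",'p3.png',np.vstack([A[:320],B]))
```

```text
[454.63210981 203.03459635  86.16784624] [1.87585217e+00 2.51977691e+00 6.46789810e-04] 106.66819530224127
```

View pics/p3.png

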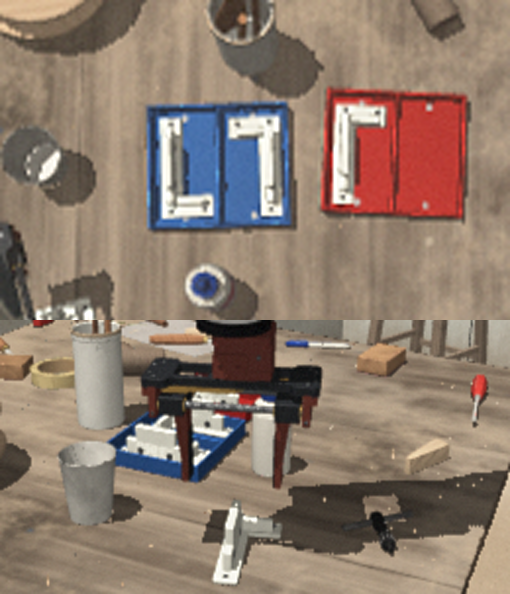

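Both left brackets lie flat in the blue bays, and the open fingers straddle the web of right_2. Gripping it now.

Call:
apply_moves([
  {"tx": 0, "ty": 0.001, "tz": -0.02, "spin": 0},
  {"tx": 0, "ty": 0.001, "tz": -0.036, "spin": 0},
  {"tx": 0, "ty": 0.001, "tz": -0.047, "spin": 0},
  {"tx": 0, "ty": 0.001, "tz": -0.053, "spin": 0},
  {"tx": 0, "ty": 0.001, "tz": -0.055, "spin": 0},
  {"tx": 0, "ty": 0.001, "tz": -0.055, "spin": 0},
  {"tx": 0, "ty": 0.001, "tz": -0.055, "spin": 0},
  {"tx": 0, "ty": 0.001, "tz": -0.055, "spin": 0},
])

```text
t: 16.05
ee_pos: [454.7, 204.2, 31.4]
orientation: [1.875, 2.52, 0.001]
ft_force: [-0.9, 0.4, -0.4]
width: 87.8
grasp_force: 0.0
```

Call:
apply_moves([
  {"tx": 0, "ty": 0, "tz": 0, "spin": 0},
  {"tx": 0, "ty": 0, "tz": 0, "spin": 0},
  {"tx": 0, "ty": 0, "tz": 0, "spin": 0},
  {"tx": 0, "ty": 0, "tz": 0, "spin": 0},
  {"tx": 0, "ty": 0, "tz": 0, "spin": 0},
  {"tx": 0, "ty": 0, "tz": 0, "spin": 0},
  {"tx": 0, "ty": 0, "tz": 0, "spin": 0},
  {"tx": 0, "ty": 0, "tz": 0, "spin": 0},
], gripper=1)

```text
t: 16.85
ee_pos: [454.3, 204.0, 30.9]
orientation: [-1.875, -2.521, 0.0]
ft_force: [-0.3, 0.5, -0.3]
width: 27.1
grasp_force: 0.0
```

Call:
apply_moves([
  {"tx": 0, "ty": 0, "tz": 0, "spin": 0},
  {"tx": 0, "ty": 0, "tz": 0, "spin": 0},
  {"tx": 0, "ty": 0, "tz": 0, "spin": 0},
  {"tx": 0, "ty": 0, "tz": 0, "spin": 0},
  {"tx": 0, "ty": 0, "tz": 0, "spin": 0},
  {"tx": 0, "ty": 0, "tz": 0.01, "spin": 0},
  {"tx": 0, "ty": 0, "tz": 0.03, "spin": 0},
  {"tx": 0, "ty": 0, "tz": 0.06, "spin": 0},
], gripper=1)

```text
t: 17.65
ee_pos: [453.2, 203.6, 91.0]
orientation: [-1.874, -2.52, 0.004]
ft_force: [0.6, 1.5, -1.5]
width: 9.6
grasp_force: 30.0
```

Call:
apply_moves([
  {"tx": 0.0, "ty": 0.0, "tz": 0.04, "spin": 3},
  {"tx": 0.015, "ty": -0.005, "tz": 0.08, "spin": 8},
  {"tx": 0.035, "ty": -0.02, "tz": 0.115, "spin": 15},
  {"tx": 0.06, "ty": -0.045, "tz": 0.13, "spin": 23},
  {"tx": 0.085, "ty": -0.08, "tz": 0.13, "spin": 31},
  {"tx": 0.11, "ty": -0.12, "tz": 0.13, "spin": 39},
  {"tx": 0.135, "ty": -0.16, "tz": 0.13, "spin": 47},
  {"tx": 0.155, "ty": -0.2, "tz": 0.13, "spin": 55},
])

```text
t: 18.45
ee_pos: [610.2, 2.3, 221.7]
orientation: [0.49, 3.102, 0.0]
ft_force: [0.4, 0.6, -0.6]
width: 10.2
grasp_force: 30.0
```

Call:
apply_moves([
  {"tx": 0.015, "ty": -0.04, "tz": 0, "spin": 6},
  {"tx": 0.027, "ty": -0.08, "tz": 0, "spin": 11},
  {"tx": 0.037, "ty": -0.12, "tz": 0, "spin": 14},
  {"tx": 0.044, "ty": -0.16, "tz": 0, "spin": 16},
  {"tx": 0.048, "ty": -0.195, "tz": -0.01, "spin": 16},
  {"tx": 0.048, "ty": -0.22, "tz": -0.03, "spin": 16},
  {"tx": 0.048, "ty": -0.232, "tz": -0.06, "spin": 16},
  {"tx": 0.048, "ty": -0.234, "tz": -0.09, "spin": 16},
])

```text
t: 19.25
ee_pos: [657.2, -232.1, 131.0]
orientation: [0.066, 3.14, -0.001]
ft_force: [-0.6, 1.1, -1.2]
width: 9.9
grasp_force: 30.0
```

Call:
apply_moves([
  {"tx": 0, "ty": 0, "tz": -0.03, "spin": 0},
  {"tx": 0, "ty": 0, "tz": -0.055, "spin": 0},
  {"tx": 0, "ty": 0, "tz": -0.07, "spin": 0},
  {"tx": 0, "ty": 0, "tz": -0.075, "spin": 0},
  {"tx": 0, "ty": 0, "tz": -0.075, "spin": 0},
  {"tx": 0, "ty": 0, "tz": -0.075, "spin": 0},
  {"tx": 0, "ty": 0, "tz": -0.075, "spin": 0},
  {"tx": 0, "ty": 0, "tz": -0.075, "spin": 0},
])

```text
t: 20.05
ee_pos: [658.0, -230.2, 57.1]
orientation: [0.062, 3.139, -0.001]
ft_force: [-0.3, -0.1, -1.0]
width: 10.0
grasp_force: 30.0
```

Call:
apply_moves([
  {"tx": 0, "ty": 0, "tz": -0.005, "spin": 0},
  {"tx": 0, "ty": 0, "tz": -0.01, "spin": 0},
  {"tx": 0, "ty": 0, "tz": -0.014, "spin": 0},
  {"tx": 0, "ty": 0, "tz": -0.018, "spin": 0},
  {"tx": 0, "ty": 0, "tz": -0.02, "spin": 0},
  {"tx": 0, "ty": 0, "tz": -0.021, "spin": 0},
  {"tx": 0, "ty": 0, "tz": -0.021, "spin": 0},
  {"tx": 0, "ty": 0, "tz": -0.021, "spin": 0},
])

```text
t: 20.85
ee_pos: [657.5, -230.1, 35.0]
orientation: [0.062, 3.141, -0.0]
ft_force: [0.5, 0.7, -1.5]
width: 9.5
grasp_force: 30.0
```

Call:
apply_moves([
  {"tx": 0, "ty": 0, "tz": 0, "spin": 0},
  {"tx": 0, "ty": 0, "tz": 0, "spin": 0},
  {"tx": 0, "ty": 0, "tz": 0, "spin": 0},
  {"tx": 0, "ty": 0, "tz": 0, "spin": 0},
  {"tx": 0, "ty": 0, "tz": 0.01, "spin": 0},
  {"tx": 0, "ty": 0, "tz": 0.04, "spin": 0},
  {"tx": 0, "ty": 0, "tz": 0.08, "spin": 0},
  {"tx": 0, "ty": 0, "tz": 0.12, "spin": 0},
], gripper=-1)

```text
t: 21.65
ee_pos: [657.0, -229.9, 156.5]
orientation: [-0.063, -3.14, -0.0]
ft_force: [0.8, 0.2, 0.8]
width: 70.2
grasp_force: 0.0
```

Call:
apply_moves([
  {"tx": -0.03, "ty": -0.02, "tz": 0.03, "spin": 0},
  {"tx": -0.06, "ty": -0.05, "tz": 0.06, "spin": 0},
  {"tx": -0.09, "ty": -0.08, "tz": 0.07, "spin": 0},
  {"tx": -0.12, "ty": -0.11, "tz": 0.07, "spin": 0},
  {"tx": -0.15, "ty": -0.14, "tz": 0.07, "spin": 0},
  {"tx": -0.18, "ty": -0.17, "tz": 0.07, "spin": 0},
  {"tx": -0.2, "ty": -0.19, "tz": 0.07, "spin": 0},
  {"tx": -0.22, "ty": -0.2, "tz": 0.07, "spin": 0},
])

```text
t: 22.45
ee_pos: [436.0, -431.9, 225.9]
orientation: [0.065, 3.14, -0.002]
ft_force: [0.2, -0.1, 0.3]
width: 87.9
grasp_force: 0.0
```

Run:
```python
from h import *
im=ctrl.get_image("top"); b=ctrl.get_image("side")
for x,y,a,s in((636,-40,.035,1),(636,42,3.18,1),(652,-166,-.02,-1),(652,-248,-.04,-1)): print(fit(im,x,y,4,yaws=[a],r=75,sides=(s,)))
A=cv2.resize(im[130:250,150:320],None,fx=3,fy=3,interpolation=cv2.INTER_CUBIC);B=cv2.resize(b[160:300,140:400],(510,274),interpolation=cv2.INTER_CUBIC)
save("",'p4.png',np.vstack([A[:320],B]))
```

```text
[(np.float64(133.5), 1, array([638. , -39.6]), np.float64(0.043))]
[(np.float64(148.5), 1, array([636.6,  43. ]), np.float64(3.207))]
[(np.float64(228.7), -1, array([ 653.7, -163.8]), np.float64(-0.01))]
[(np.float64(109.3), -1, array([ 652.2, -247.3]), np.float64(-0.041))]
```

View pics/p4.png

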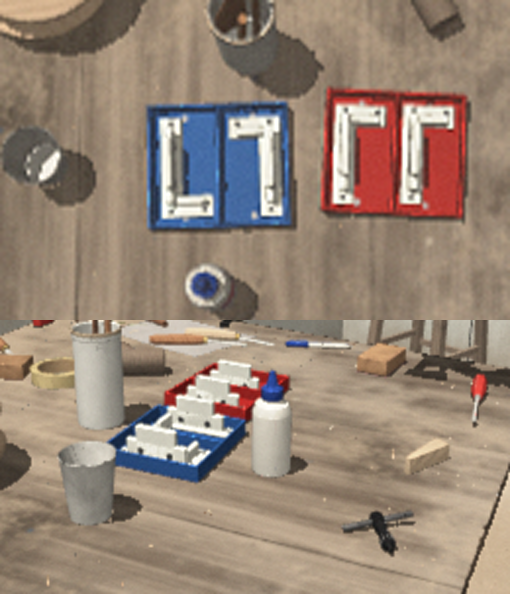

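All four brackets lie flat in the correct bays, the bottle, tumbler and jar look unmoved, and the arm is clear. I'll hand in.

```bash
python3 -c "
from workcell import ctrl
print(ctrl.close_job())"
```

```text
the job is handed in; nothing more can be done
None
```

The job is handed in (no verdict was returned): in the last pictures, left_1 and left_2 lie flat in the blue tray and right_1 and right_2 in the red tray, one to a bay, with the bystanders apparently unmoved, at about 22.5 s of the 72 s allowed.

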